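Turn the vial block wells-up in its slide-jaw holder

ROBOT

A 6-joint arm with a two-finger parallel gripper is mounted at the origin on the work surface. World frame = base frame: x ahead of the robot, y to its left, z up, the work surface at z = 0. Lengths are in mm, angles in rad, forces in N, time in s.
With the tool pointing down it reaches from about 350 to 975 mm from the base axis. Payload 7.1 kg.
Tool frame: the origin (TCP) lies midway between the tips of the shut fingers; the grasp point (between the pads) lies 19 mm behind it; z points along the fingers, y is the line along which they close (so a half turn about z gives the same grasp; the last joint's range is limited). The gripper opens to 88 mm and grips with 3 to 60 N. Pads are 20 mm wide; open, the fingers measure 115 mm over their backs; the gripper's body (75 mm by 178 mm) begins 61 mm behind the grasp point.
Start: joints at [-1.231, 0.423, 1.63, -0, 1.089, -0.019], TCP at [219.486, -585.176, 222.675] pointing down, gripper open.
Joint ranges: [-3, 3], [-0.9, 2.11], [0.09, 2.58], [-1.31, 4.45], [0.11, 2.69], [-2.54, 2.54]. Speed limits (rad/s): [2.39, 2.39, 3.01, 3.14, 3.14, 3.14].

INTERFACE

Orientations are given as a rotation vector (axis times angle).
In Python, from workcell import get_obs, get_image, camera_params, close_job gives the robot as it stands.
- The arm moves only by the shell command python3 -m creep 'ROWS' [OPENING]. ROWS is a JSON object of lists of equal length, an entry for each row: "delta_pos": the shift along the tool's x, y, z in m, a list of three; "twist": the turn, a rotation vector about the tool's x, y, z in degrees, a list of three. A call has 1 to 20 rows; each row shifts and turns the commanded pose from where the row before left it, along the tool's axes as they then stand; what a row does not reach is not made up. A row lasts 1/12 s, in which the tool goes at most 41.7 mm and 7.16 degrees, less where a joint would pass 70% of its speed; a pose out of reach is approached as far as the arm can. A call with a gripper value outside its range is refused whole. OPENING is the opening, from 0 (shut) to 1 (fully open), set as the call begins (- or left out, the last holds). The fingers move at their own pace and stop on an object; the grip force is fixed at half the most. Time passes only in rows, so rows that do not move let the fingers close. It gives the time, the measured TCP pose, the force, the opening and the grip force at its end, in the units of the state.
- get_obs(): the state, without advancing time (a new reading comes with each control period).
- get_image(name): name is "scene" or "top"; returns (picture, depth): 480x640x3 uint8, red, green, blue; 480x640 float32, mm along the optical axis (not along the pixel's ray), 0 where there is no reading.
- camera_params(name): a dict with "camera_matrix" (3x3 intrinsics, pixels), "extrinsics" (4x4, takes a point from camera to world coordinates). Camera axes: x right, y down, z forward; pixel columns grow to the right and rows downward; lengths in mm; the calibration is good to about 2 mm. A picture is of the moment at which its call begins. camera_params takes no time and is no camera call.
- close_job(): hands the job in; it is judged then, once.
The state is a dict: "t": time; "qpos": joint angles; "qvel": joint speeds; "joint_torque": joint torques, N m; "ee_pos": TCP position; "orientation": TCP orientation; "ft_force": force on the tool from outside, world axes, zero at the start; "moment": the same for the moment, N m; "width": finger opening in mm; "grasp_force": force on a finger pad.
Only numpy, scipy, OpenCV 4.12 (cv2) and the standard library are available. Lean on these libraries where they do the work, as an engineer would, in place of code of your own. Each camera call takes 0.05 s, during which the arm holds its last target. There are 200 camera calls.

TASK

The aluminium vial block stands on edge in the slide-jaw holder, its three wells facing sideways towards the sliding jaw. Draw the sliding jaw back, refit the block between the jaws with its wells facing straight up, sitting flat on the bed, its long side along the jaws and roughly centred on them, then push the sliding jaw up until the block is held snug against both jaws. Leave the standing vial and the brass nut beside the holder, the vial rack and the wrench where they are.

Things in the scene. Friction and masses are not known exactly. Their poses are not given: they have to be found in the camera images.
- holder: Slide-jaw holder fixed to the bench, origin at bench level, z up. Grey base plate 100 (x) x 196 (y -82 to 114) x 6 high; bed bar 36 wide in x, its top 18 above the bench. Two steel jaws, 44 wide in x, 18 above the bed. Fixed jaw: 16 thick, face at y = -45 looking to +y, nothing behind it. The sliding jaw opens to +y. A 56 long block overhangs the jaws by 6 at each end, bed by 10.
- seat (a point): Point of the holder where the fixed jaw's gripping face meets the bed top, midway along the jaw: 45 towards -y from the holder's origin, 18 above the bench. Axes as the holder.
- jaw (a joint): Gap between the two jaws' gripping faces, in m (0 closed, 0.085 fully open). Stiff: it slides with about 3 N and stays where it is left. At the start 32 to 39 mm.
- lug (a point): Point on the axis of the black grip lug of the sliding jaw, 64 above the bench, 1 below the lug's top. The lug is 14 (holder x) x 18 (holder y), rises 37 above the jaw's carriage (carriage top 28 above the bench) and stands 32 behind the sliding jaw's gripping face. Moves with the jaw.
- block: Aluminium vial block, 0.2 kg, with a row of three blind wells (12 wide, 18 deep, 17 apart) in one face. Own axes: 56 long in x, 30 in y, 45 in z; y points out of the face with the wells. Origin: centre of its underside at the start, when it stands 45 high on the bed by the fixed jaw, axes nearly as the holder's, wells towards the sliding jaw. Wells up it is 30 high, 45 across the jaws.
- block_center (a point): Centre of the block's volume, axes as the block.
- wells (a point): Centre of the face with the wells, 15 from the block's centre along its y.
- vial: Standing capped glass vial beside the holder, 19 in diameter, 62 high, origin at its underside. Leave alone.
- nut: Brass knurled nut beside the holder, 26 in diameter, 16 high, origin at its underside. Leave alone.
- rack: Wire rack with capped vials, 100 x 160, 90 high, origin at its underside. Leave alone.
- wrench: Steel wrench 170 long lying on the bench. Leave alone.

How it is judged (in metres and radians):
On the way, in this order (a step that is already met when the one before it is completed fails the run):
1. the sliding jaw is drawn back far enough for the block's wider way (gap over 46 mm) (value of joint jaw above 0.046 m), for 0.2 s.
2. the block sits on the bed between the jaws, wells up (angle between block's own y axis and vertical below 0.08 rad and z of block_center in the frame of seat between 0.012 and 0.018 m and y of block_center in the frame of seat between 0.015 and 0.065 m), for 0.2 s.
At the end, for the whole second after the job is handed in: The block rests flat on the bed (within 3 mm) with its wells up (within 0.08 rad), long side along the jaws (within 0.06 rad), centred on them within 10 mm, touching the fixed jaw (within 2 mm) with the sliding jaw closed on it (gap 45 mm, within 2 mm), all at rest and released (angle between block's own y axis and vertical below 0.08 rad and z of block_center in the frame of seat between 0.012 and 0.018 m and y of block_center in the frame of seat between 0.0205 and 0.0245 m and x of block_center in the frame of seat between -0.01 and 0.01 m and angle between the x axis of block and the x axis of holder, either way round below 0.06 rad and value of joint jaw between 0.043 and 0.047 m and linear speed of block below 0.02 m/s and velocity of joint jaw between -0.01 and 0.01 m/s).
It fails at once if the standing vial, the brass nut, the rack or the wrench is moved more than 25 mm (distance of any of vial, nut, rack, wrench from where it was at the start of the episode above 0.025 m).
It also fails if it takes over 67 s, if anything falls off the work surface, if the arm or the gripper's body presses on something with over 40 N, if the wrist force passes 120 N, or if a joint passes its speed limit or range.

## Working session

There is one attempt and no reset: what is moved stays moved. The work goes in short steps, Python scripts to look and compute and a shell command to move; the robot and the scene stay as the last step left them, time stands still between calls to the robot, and variables do not carry over. Pictures are saved under pics/ and viewed, at most 10 in all, crops included, and the job is handed in when it is done.

```bash
ls; mkdir -p pics
python3 - <<'E'
from workcell import *
import cv2,numpy as np
for n in("scene","top"):
    p,d=get_image(n); cv2.imwrite(f"pics/{n}0.png",p[:,:,::-1]); np.savez(f"{n}0.npz",p=p,d=d)
    c=camera_params(n); print(n,np.round(c["camera_matrix"],1).tolist(),np.round(c["extrinsics"],3).tolist())
o=get_obs(); print({k:np.round(v,3).tolist() for k,v in o.items()})
E
```

```text
pics
scene [[488.5, 0.0, 309.7], [0.0, 488.5, 240.7], [0.0, 0.0, 1.0]] [[0.154, 0.581, -0.799, 1435.471], [0.988, -0.103, 0.116, -103.963], [-0.014, -0.807, -0.59, 709.704], [0.0, 0.0, 0.0, 1.0]]
top [[481.5, 0.0, 312.1], [0.0, 481.5, 237.3], [0.0, 0.0, 1.0]] [[-0.008, -0.998, 0.056, 519.461], [-1.0, 0.007, -0.009, 17.424], [0.008, -0.056, -0.998, 1274.178], [0.0, 0.0, 0.0, 1.0]]
{'t': 0.1, 'qpos': [-1.231, 0.424, 1.631, -0.0, 1.089, -0.019], 'qvel': [0.001, -0.001, -0.001, -0.002, -0.0, 0.0], 'joint_torque': [-0.0, -54.561, -27.433, 0.064, 0.019, -0.0], 'ee_pos': [219.299, -584.712, 221.959], 'orientation': [-3.09, -0.56, 0.0], 'ft_force': [-0.563, 0.114, -0.683], 'moment': [0.031, -0.034, 0.032], 'grasp_force': 0.0, 'width': 87.849}
```

View pics/scene0.png

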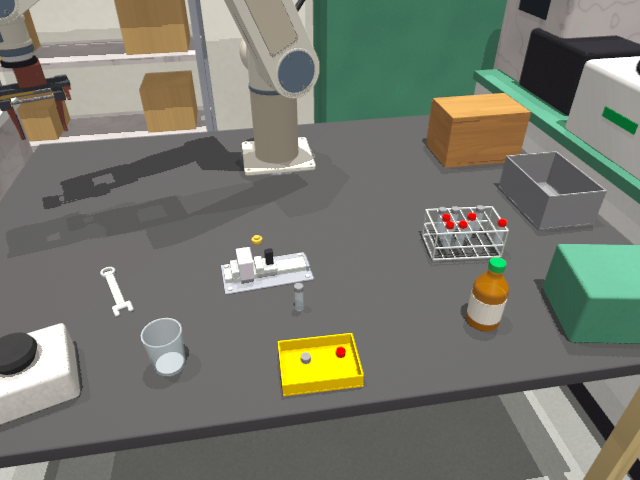

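View pics/top0.png

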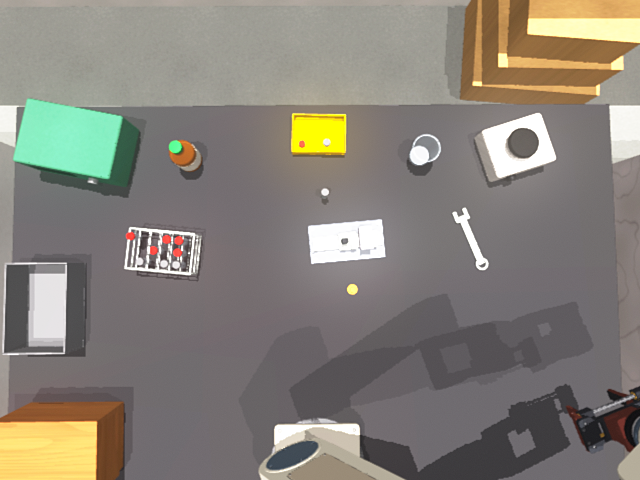

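The holder is at about (267,270) in the scene view and (346,241) in the top view. The block is at its right end in the top view (370,237), with the lug at (345,240). The nut is at (352,289) and the vial at (325,193). Next I'll enlarge both views.

Run:
```python
import cv2,numpy as np
a=cv2.imread("pics/scene0.png")[225:320,210:330]; b=cv2.imread("pics/top0.png")[180:300,300:395]
a=cv2.resize(a,None,fx=6,fy=6,interpolation=cv2.INTER_CUBIC)[:, :]; cv2.imwrite("pics/sc.png",a)
b=cv2.resize(b,None,fx=5,fy=5,interpolation=cv2.INTER_CUBIC); cv2.imwrite("pics/tc.png",b)
```

```text
(no output)
```

View pics/sc.png

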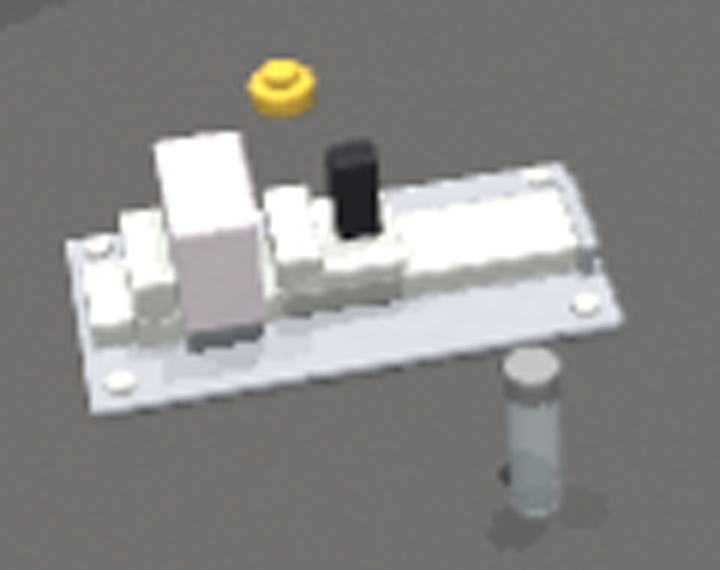

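View pics/tc.png

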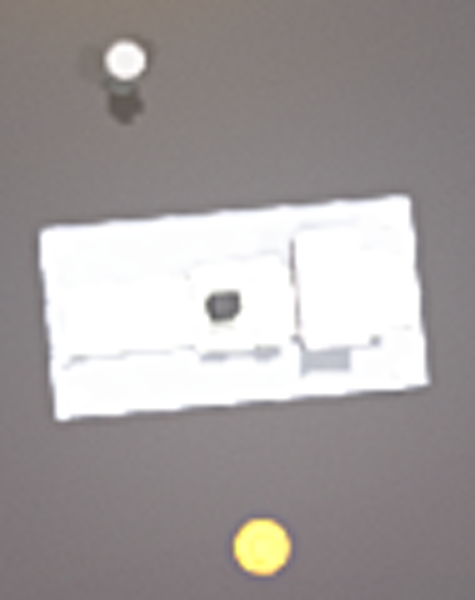

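```bash
cat > h.py <<'E'
import cv2,numpy as np
from workcell import *
def cloud(n,d):
    c=camera_params(n);K=c["camera_matrix"];T=c["extrinsics"]
    v,u=np.mgrid[0:480,0:640]; P=np.stack([(u-K[0,2])*d/K[0,0],(v-K[1,2])*d/K[1,1],d],-1)
    W=P@T[:3,:3].T+T[:3,3]; W[d<=0]=np.nan; return W
def ray(n,px,z):
    c=camera_params(n);K=c["camera_matrix"];T=c["extrinsics"];px=np.atleast_2d(px)
    r=np.c_[(px-K[[0,1],[2,2]])/K[0,0],np.ones(len(px))]@T[:3,:3].T
    return T[:3,3]+r*((z-T[2,3])/r[:,2])[:,None]
def tri(a,b):
    A=[];
    for n,(u,v) in(("scene",a),("top",b)):
        c=camera_params(n);P=c["camera_matrix"]@np.linalg.inv(c["extrinsics"])[:3]; A.append(P)
    X=cv2.triangulatePoints(A[0],A[1],np.array(a,float),np.array(b,float)).ravel();return X[:3]/X[3]
E
python3 - <<'E'
from h import *
np.set_printoptions(precision=1,suppress=True)
for n,roi in(("scene",(225,320,210,330)),("top",(180,300,300,395))):
    z=np.load(n+"0.npz");p,d=z["p"],z["d"];W=cloud(n,d)
    m=np.zeros((480,640),np.uint8);r0,r1,c0,c1=roi
    g=p.min(2); m[r0:r1,c0:c1]=(g[r0:r1,c0:c1]>(150))*255
    cs=max(cv2.findContours(m,0,1)[0],key=cv2.contourArea)
    q=cv2.approxPolyDP(cv2.convexHull(cs),4,True)[:,0].astype(float); print(n,"hull",q.tolist())
    print(ray(n,q,6)[:,:2])
    R=cv2.minAreaRect(ray(n,cs[:,0],6)[:,:2].astype(np.float32)); print("rect",R)
    sub=W[r0:r1,c0:c1].reshape(-1,3); col=p[r0:r1,c0:c1].reshape(-1,3)
    h=sub[:,2]
    print("bench z",np.nanmedian(h[h<3]), np.histogram(h,bins=range(-5,75,5)))
    for nm,k in(("block",(h>57)&(col.min(1)>140)),("lug",(col.max(1)<75)&(h>50)),("nut",(col[:,0]>180)&(col[:,2]<110)&(h>5))):
        s=sub[k]; 
        if len(s)>3: print(nm,len(s),s.mean(0),s.min(0),s.max(0),np.median(s[:,2]),cv2.minAreaRect(s[:,:2].astype(np.float32)))
    dark=np.zeros((480,640),bool);dark[228:268,210:330]=1
    if n=="top":dark[:]=0;dark[220:262,312:382]=1
    k=dark&(p.max(2)<90); k=k.astype(np.uint8)
    nn,l,st,ce=cv2.connectedComponentsWithStats(k); print([(s.tolist(),c.round(1).tolist()) for s,c in zip(st,ce) if 15<s[4]<400])
E
```

```text
scene hull [[221.0, 265.0], [242.0, 247.0], [303.0, 252.0], [313.0, 278.0], [225.0, 293.0]]
[[ 540.6 -180.4]
 [ 479.6 -129.7]
 [ 524.6   12.2]
 [ 621.9   20.4]
 [ 638.3 -172.8]]
rect ((554.5406494140625, -81.44976043701172), (156.91859436035156, 197.02215576171875), 4.468793869018555)
bench z 0.4258910279700103 (array([2980, 5430, 1064,  189,  450,  160,  179,  114,  228,   52,   65,
         53,   60,  303,   31]), array([-5,  0,  5, 10, 15, 20, 25, 30, 35, 40, 45, 50, 55, 60, 65, 70]))
block 299 [ 608.7 -108.9   63. ] [ 557.7 -141.4   57.4] [711.7 -13.9  66.3] 63.19694398313902 ((641.6397705078125, -86.66008758544922), (194.56219482421875, 51.14717102050781), 35.73469924926758)
lug 66 [584.5 -71.9  59.8] [573.8 -80.9  50.1] [589.8 -63.4  66.8] 61.10011750170946 ((581.8695068359375, -72.18074798583984), (14.514870643615723, 16.967206954956055), 12.005467414855957)
nut 57 [458.4 -93.4  11.8] [ 444.3 -104.2    6.6] [467.4 -81.9  17.6] 11.101696806748237 ((456.75439453125, -93.515869140625), (22.008066177368164, 22.895631790161133), 7.775085926055908)
[([264, 248, 9, 17, 124], [268.4, 255.8])]
top hull [[381.0, 219.0], [385.0, 256.0], [311.0, 263.0], [309.0, 225.0]]
[[ 637.9 -176.6]
 [ 539.9 -185.6]
 [ 523.     9.6]
 [ 623.3   14.2]]
rect ((579.7801513671875, -83.71870422363281), (103.53813171386719, 198.39816284179688), 4.8088555335998535)
bench z 0.17268440461259615 (array([3164, 5148, 1469,  241,  314,  159,  110,  112,  139,   23,    5,
          5,   33,  223,  103]), array([-5,  0,  5, 10, 15, 20, 25, 30, 35, 40, 45, 50, 55, 60, 65, 70]))
block 324 [ 600.6 -114.1   63.6] [ 557.1 -147.2   57.4] [710.6 -19.2  70.1] 63.72740377447326 ((624.063720703125, -75.06411743164062), (193.57571411132812, 73.58203125), 49.08125686645508)
[]
```

Run:
```python
from h import *
np.set_printoptions(precision=1,suppress=True)
y=np.deg2rad(4.8);R=np.array([[np.cos(y),-np.sin(y)],[np.sin(y),np.cos(y)]]);O=np.array([581.8,-97.9])
for n in("scene","top"):
    z=np.load(n+"0.npz");p,d=z["p"],z["d"];W=cloud(n,d).reshape(-1,3);c=p.reshape(-1,3)
    H=np.c_[(W[:,:2]-O)@R,W[:,2]]
    box=lambda x0,x1,y0,y1,z0,z1:(H[:,0]>x0)&(H[:,0]<x1)&(H[:,1]>y0)&(H[:,1]<y1)&(H[:,2]>z0)&(H[:,2]<z1)
    k=box(-50,50,-62,-3,58,70); s=H[k]; print(n,"block",k.sum(),np.median(s[:,2]),np.percentile(s,[1,50,99],axis=0)[:,:2],cv2.minAreaRect(s[:,:2].astype(np.float32)))
    k=box(-15,15,-3,50,58,72); s=H[k]; print("lug",k.sum(),np.median(s[:,2]),s.min(0),s.max(0),s.mean(0))
    # heights along centreline
    for a in range(-85,110,5):
        k=box(-12,-9,a,a+5,-5,80)|box(9,12,a,a+5,-5,80)
        if k.sum():print(a,np.median(H[k][:,2]).round(0),end="; ")
    print()
    k=box(-150,150,-150,200,5,90)&((abs(H[:,0])>60)); s=W[k]; 
    for g in(s[s[:,0]<540],s[s[:,0]>640]): 
        if len(g):print("other",len(g),np.median(g,0),g.min(0),g.max(0))
```

```text
scene block 248 63.38740037340091 [[-24.3 -42.8]
 [  6.8 -28.1]
 [ 32.2 -13.3]] ((2.9901294708251953, -28.204601287841797), (29.8273983001709, 60.412864685058594), 89.85440063476562)
lug 50 63.99291096237084 [-7.1 17.  58.4] [ 9.9 34.9 66.8] [ 2.9 25.7 63.2]
-85 -0.0; -80 7.0; -75 18.0; -70 18.0; -65 19.0; -60 36.0; -55 36.0; -50 37.0; -45 43.0; -40 63.0; -35 65.0; -30 64.0; -25 64.0; -20 64.0; -15 18.0; -10 20.0; -5 37.0; 0 36.0; 5 35.0; 10 30.0; 15 30.0; 20 39.0; 25 41.0; 30 39.0; 35 28.0; 40 18.0; 45 19.0; 50 17.0; 55 18.0; 60 19.0; 65 19.0; 70 18.0; 75 18.0; 80 19.0; 85 18.0; 90 18.0; 95 18.0; 100 18.0; 105 21.0; 
other 71 [459.7 -93.3  10.7] [ 444.3 -104.5    5.2] [502.7  48.5  17.6]
other 217 [710.1 -23.7  41.9] [694.9 -31.7   5.6] [714.  -13.9  64.9]
top block 266 63.71770494422037 [[-25.8 -46.7]
 [  1.6 -31.7]
 [ 29.  -17. ]] ((1.6117935180664062, -31.975025177001953), (55.888389587402344, 30.510141372680664), 0.3043696880340576)
lug 40 65.78820333112333 [-8.  14.  61.4] [ 5.6 30.2 69.9] [-1.3 22.2 65.8]
-85 9.0; -80 17.0; -75 22.0; -70 16.0; -65 39.0; -60 37.0; -55 36.0; -50 62.0; -45 65.0; -40 65.0; -35 64.0; -30 64.0; -25 64.0; -20 41.0; -15 15.0; -10 37.0; -5 36.0; 0 38.0; 5 30.0; 10 28.0; 15 27.0; 20 29.0; 25 28.0; 30 29.0; 35 20.0; 40 19.0; 45 17.0; 50 19.0; 55 22.0; 60 19.0; 65 18.0; 70 20.0; 75 18.0; 80 18.0; 85 17.0; 90 22.0; 95 18.0; 100 18.0; 105 13.0; 
other 275 [463.4 -96.9   6.1] [ 416.4 -255.5    5. ] [529.1  91.4  20.9]
other 270 [693.9 -51.3   6.1] [ 641.7 -240.7    5. ] [741.7 111.7  67.3]
```

```bash
cat >> h.py <<'E'
from scipy.spatial.transform import Rotation as Ro
YAW=np.deg2rad(4.8);O=np.array([581.8,-97.9,0]);RH=Ro.from_euler("z",YAW)
def go(h,tilt=0):
    """tool-frame move to TCP at holder coords h (mm), tilted by tilt deg about tool y"""
    o=get_obs();R=Ro.from_rotvec(o["orientation"])
    cur=RH.inv().apply(o["ee_pos"]-O)
    G=RH*Ro.from_matrix([[0,1,0],[1,0,0],[0,0,-1]])*Ro.from_euler("y",tilt,degrees=True)
    D=RH.apply(h)+O-o["ee_pos"]
    f=lambda a:np.round(a,2).tolist()
    print("t",round(o["t"],2),"cur holder",f(cur),"width",round(o["width"],1),"F",f(o["ft_force"]),"q",f(o["qpos"]))
    print("turn deg",f(np.rad2deg((R.inv()*G).as_rotvec())),"shift mm after turn",f(G.inv().apply(D)),"before turn",f(R.inv().apply(D)))
E
python3 -c "
from h import *
go([0,24,110])"
```

```text
t 0.1 cur holder [-401.96, -454.77, 221.96] width 87.8 F [-0.56, 0.11, -0.68] q [-1.23, 0.42, 1.63, -0.0, 1.09, -0.02]
turn deg [-0.07, -0.05, -74.24] shift mm after turn [478.77, 401.96, 111.96] before turn [516.87, -351.47, 112.47]
```

```bash
python3 -m creep '{"delta_pos":[[0.0305,-0.0207,0.0024],[0.0305,-0.0207,0.0024],[0.0305,-0.0207,0.0024],[0.0305,-0.0207,0.0024],[0.0305,-0.0207,0.0024],[0.0305,-0.0207,0.0024],[0.0305,-0.0207,0.0024],[0.0305,-0.0207,0.0024],[0.0305,-0.0207,0.0024],[0.0305,-0.0207,0.0024],[0.0305,-0.0207,0.0024],[0.0305,-0.0207,0.0024],[0.0305,-0.0207,0.0024],[0.0305,-0.0207,0.0024],[0.0305,-0.0207,0.0024],[0.0305,-0.0207,0.0024],[0.0305,-0.0207,0.0024]],"twist":[[0,0,0],[0,0,0],[0,0,0],[0,0,0],[0,0,0],[0,0,-6.1],[0,0,-6.1],[0,0,-6.1],[0,0,-6.1],[0,0,-6.1],[0,0,-6.1],[0,0,-6.1],[0,0,-6.1],[0,0,-6.1],[0,0,-6.1],[0,0,-6.1],[0,0,-6.1]]}' 0.5; python3 -c "
from h import *
go([0,24,110])"
```

```text
t: 1.52
ee_pos: [337.9, -20.4, 181.8]
orientation: [2.141, 2.298, 0.001]
ft_force: [0.6, 1.0, -0.5]
width: 44.1
grasp_force: 0.0
t 1.52 cur holder [-236.61, 97.62, 181.75] width 44.1 F [0.55, 1.03, -0.46] q [-0.1, 0.06, 2.25, 0.0, 0.83, -0.17]
turn deg [0.03, -0.0, -0.74] shift mm after turn [-73.62, 236.61, 71.75] before turn [-70.55, 237.51, 71.86]
```

```bash
python3 -m creep '{"delta_pos":[[-0.0074,0.0237,0.0072],[-0.0074,0.0237,0.0072],[-0.0074,0.0237,0.0072],[-0.0074,0.0237,0.0072],[-0.0074,0.0237,0.0072],[-0.0074,0.0237,0.0072],[-0.0074,0.0237,0.0072],[-0.0074,0.0237,0.0072],[-0.0074,0.0237,0.0072],[-0.0074,0.0237,0.0072],[0,0,0],[0,0,0]],"twist":[[0,0,-0.7],[0,0,0],[0,0,0],[0,0,0],[0,0,0],[0,0,0],[0,0,0],[0,0,0],[0,0,0],[0,0,0],[0,0,0],[0,0,0]]}'; python3 -c "
from h import *
go([0,24,38])"
```

```text
t: 2.52
ee_pos: [580.4, -77.6, 108.9]
orientation: [-2.133, -2.305, 0.001]
ft_force: [-0.2, 0.4, -0.7]
width: 43.9
grasp_force: 0.0
t 2.52 cur holder [0.34, 20.32, 108.9] width 43.9 F [-0.19, 0.43, -0.67] q [-0.15, 0.52, 1.79, 0.0, 0.84, -0.23]
turn deg [-0.08, -0.02, -0.36] shift mm after turn [3.68, -0.34, 70.9] before turn [3.65, -0.27, 70.9]
```

```bash
python3 -m creep '{"delta_pos":[[0.0037,0,0.009],[0,0,0.009],[0,0,0.009],[0,0,0.009],[0,0,0.009],[0,0,0.009],[0,0,0.009],[0,0,0.008],[0,0,0]],"twist":[[0,0,-0.3],[0,0,0],[0,0,0],[0,0,0],[0,0,0],[0,0,0],[0,0,0],[0,0,0],[0,0,0]]}' && python3 -m creep '{"delta_pos":[[0,0,0],[0,0,0],[0,0,0],[0,0,0],[0,0,0],[0,0,0],[0,0,0],[0,0,0]],"twist":[[0,0,0],[0,0,0],[0,0,0],[0,0,0],[0,0,0],[0,0,0],[0,0,0],[0,0,0]]}' 0; python3 -c "
from h import *
go([0,69,38])"
```

```text
t: 3.27
ee_pos: [578.9, -73.7, 37.0]
orientation: [-2.126, -2.31, 0.002]
ft_force: [-0.2, -0.4, 0.7]
width: 43.9
grasp_force: 0.0
t: 3.93
ee_pos: [579.8, -73.9, 39.3]
orientation: [-2.127, -2.311, 0.001]
ft_force: [-2.4, -1.1, 5.6]
width: 14.2
grasp_force: 30.0
t 3.93 cur holder [-0.01, 24.08, 39.3] width 14.2 F [-2.45, -1.12, 5.65] q [-0.15, 0.63, 1.81, -0.0, 0.7, -0.23]
turn deg [-0.02, 0.0, -0.04] shift mm after turn [44.92, 0.01, 1.3] before turn [44.92, -0.03, 1.3]
```

```bash
python3 -m creep '{"delta_pos":[[0.004,0,0],[0.004,0,0],[0.004,0,0],[0.004,0,0],[0.004,0,0],[0.004,0,0],[0.004,0,0],[0.004,0,0],[0.004,0,0],[0.004,0,0],[0.003,0,0],[0,0,0],[0,0,0],[0,0,0]],"twist":[[0,0,0],[0,0,0],[0,0,0],[0,0,0],[0,0,0],[0,0,0],[0,0,0],[0,0,0],[0,0,0],[0,0,0],[0,0,0],[0,0,0],[0,0,0],[0,0,0]]}' && python3 -m creep '{"delta_pos":[[0,0,0],[0,0,0],[0,0,0],[0,0,0],[0,0,-0.015],[0,0,-0.02],[0,0,-0.02],[0,0,-0.02],[0,0,-0.02],[0,0,-0.02],[0,0,0]],"twist":[[0,0,0],[0,0,0],[0,0,0],[0,0,0],[0,0,0],[0,0,0],[0,0,0],[0,0,0],[0,0,0],[0,0,0],[0,0,0]]}' 0.4
python3 - <<'E'
from h import *
p,d=get_image("scene");cv2.imwrite("pics/s2.png",cv2.resize(p[180:320,180:360,::-1],None,fx=4,fy=4))
W=cloud("scene",d);H=RH.inv().apply((W-O).reshape(-1,3))
b=(abs(H[:,0])<50)&(H[:,1]>-62)&(H[:,1]<15)&(H[:,2]>55)&(H[:,2]<72);s=H[b]
print(np.median(s,0),cv2.minAreaRect(s[:,:2].astype(np.float32)))
s=H[(abs(H[:,0])<15)&(H[:,1]>45)&(H[:,1]<95)&(H[:,2]>50)&(H[:,2]<72)];print("lug",s.min(0),s.max(0))
# block centre at (2,-30,40.5); grasp pt = TCP-19 z_tool
s=np.sin(np.pi/4)*19
go([2,-30-s+60,40.5-s+60],-45)
E
```

```text
t: 5.1
ee_pos: [576.2, -30.8, 39.3]
orientation: [-2.127, -2.311, 0.0]
ft_force: [-2.8, 0.6, 6.4]
width: 13.6
grasp_force: 30.0
t: 6.02
ee_pos: [579.0, -31.1, 157.6]
orientation: [2.124, 2.308, 0.006]
ft_force: [0.6, -0.3, 0.3]
width: 35.2
grasp_force: 0.0
[  9.06896255 -28.24734565  63.36097623] ((2.670116424560547, -28.139888763427734), (29.90199089050293, 62.09162902832031), 89.72998046875)
lug [-8.35532888 60.14231769 50.11840606] [10.03345243 76.94710252 67.12577517]
t 6.07 cur holder [1.82, 66.94, 155.79] width 35.1 F [-0.42, 0.42, 0.38] q [-0.07, 0.44, 1.79, 0.0, 0.91, -0.16]
turn deg [0.22, -44.97, -0.14] shift mm after turn [12.97, 0.18, 84.22] before turn [-50.33, -0.08, 68.75]
```

View pics/s2.png

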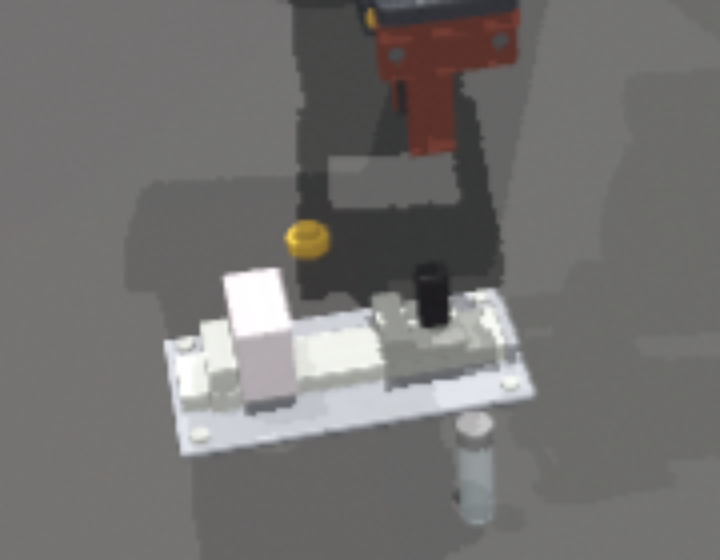

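The jaw is open, with the lug at (432,295) in this crop, at holder y ≈ 67. The block at (258,335) hasn't moved. Next is the tilt.

```bash
python3 -m creep '{"delta_pos":[[0,0,0],[0,0,0],[0,0,0],[0,0,0],[0,0,0],[0,0,0],[0,0,0],[0,0,0],[0,0,0],[0,0,0],[0,0,0],[0,0,0]],"twist":[[0,-5,0],[0,-5,0],[0,-5,0],[0,-5,0],[0,-5,0],[0,-5,0],[0,-5,0],[0,-5,0],[0,-5,0],[0,0,0],[0,0,0],[0,0,0]]}' 1
python3 - <<'E'
from h import *
s=np.sin(np.pi/4)*19
go([2,-30-s+60,40.5-s+60],-45)
go([2,-30-s,40.5-s],-45)
E
```

```text
t: 7.07
ee_pos: [576.2, -31.1, 153.2]
orientation: [1.677, 1.824, -0.694]
ft_force: [-0.4, -0.1, 0.2]
width: 87.6
grasp_force: 0.0
t 7.07 cur holder [0.06, 67.07, 153.16] width 87.6 F [-0.41, -0.15, 0.22] q [0.3, 0.59, 1.8, -0.86, 1.15, 0.75]
turn deg [-0.08, -0.13, 0.03] shift mm after turn [11.03, 1.94, 82.45] before turn [10.83, 2.06, 82.48]
t 7.07 cur holder [0.06, 67.07, 153.16] width 87.6 F [-0.41, -0.15, 0.22] q [0.3, 0.59, 1.8, -0.86, 1.15, 0.75]
turn deg [-0.08, -0.13, 0.03] shift mm after turn [11.03, 1.94, 167.31] before turn [10.64, 2.18, 167.33]
```

```bash
python3 -m creep '{"delta_pos":[[0.011,0.002,0],[0,0,0.02],[0,0,0.02],[0,0,0.02],[0,0,0.02],[0,0,0.015],[0,0,0.012],[0,0,0.012],[0,0,0.012],[0,0,0.012],[0,0,0.012],[0,0,0.012],[0,0,0],[0,0,0]],"twist":[[0,0,0],[0,0,0],[0,0,0],[0,0,0],[0,0,0],[0,0,0],[0,0,0],[0,0,0],[0,0,0],[0,0,0],[0,0,0],[0,0,0],[0,0,0],[0,0,0]]}' 1
python3 - <<'E'
from h import *
s=np.sin(np.pi/4)*19
go([2,-30-s,40.5-s],-45)
E
```

```text
t: 8.23
ee_pos: [587.2, -141.2, 27.4]
orientation: [1.677, 1.821, -0.696]
ft_force: [-0.5, -0.4, -0.5]
width: 88.0
grasp_force: 0.0
t 8.23 cur holder [1.77, -43.63, 27.42] width 88.0 F [-0.49, -0.44, -0.47] q [0.11, 0.8, 1.83, -1.09, 0.92, 0.9]
turn deg [-0.11, 0.0, -0.02] shift mm after turn [0.39, 0.23, 0.11] before turn [0.39, 0.23, 0.11]
```

```bash
python3 -m creep '{"delta_pos":[[0,0,0],[0,0,0],[0,0,0],[0,0,0],[0,0,0],[0,0,0],[0,0,0],[0,0,0]],"twist":[[0,0,0],[0,0,0],[0,0,0],[0,0,0],[0,0,0],[0,0,0],[0,0,0],[0,0,0]]}' 0 && python3 -m creep '{"delta_pos":[[-0.003,0,-0.003],[-0.005,0,-0.005],[-0.008,0,-0.008],[-0.008,0,-0.008],[-0.008,0,-0.008],[-0.008,0,-0.008],[-0.008,0,-0.008],[-0.008,0,-0.008],[0,0,0],[0,0,0]],"twist":[[0,0,0],[0,0,0],[0,0,0],[0,0,0],[0,0,0],[0,0,0],[0,0,0],[0,0,0],[0,0,0],[0,0,0]]}'
python3 - <<'E'
from h import *
s=np.sin(np.pi/4)*19
go([0,-18+s,33-s+60],45)
E
```

```text
t: 8.9
ee_pos: [587.9, -140.5, 28.3]
orientation: [1.676, 1.821, -0.694]
ft_force: [-0.4, 2.0, 2.6]
width: 55.8
grasp_force: 30.0
t: 9.73
ee_pos: [588.1, -140.6, 108.2]
orientation: [1.676, 1.82, -0.692]
ft_force: [0.4, -0.1, -2.4]
width: 55.9
grasp_force: 30.0
t 9.73 cur holder [2.69, -43.1, 108.18] width 55.9 F [0.39, -0.11, -2.44] q [0.11, 0.65, 1.84, -1.01, 0.99, 0.76]
turn deg [0.12, 89.99, -0.05] shift mm after turn [7.02, -2.69, 47.48] before turn [47.48, -2.77, -7.01]
```

```bash
python3 -m creep '{"delta_pos":[[0,0,0],[0,0,0],[0,0,0],[0,0,0],[0,0,0],[0,0,0],[0,0,0],[0,0,0],[0,0,0],[0,0,0],[0,0,0],[0,0,0],[0,0,0],[0,0,0],[0,0,0],[0,0,0],[0,0,0],[0,0,0]],"twist":[[0,5,0],[0,5,0],[0,5,0],[0,5,0],[0,5,0],[0,5,0],[0,5,0],[0,5,0],[0,5,0],[0,5,0],[0,5,0],[0,5,0],[0,5,0],[0,5,0],[0,5,0],[0,5,0],[0,5,0],[0,5,0]]}'
python3 - <<'E'
from h import *
s=np.sin(np.pi/4)*19
go([0,-18+s,33-s+60],45)
p,d=get_image("scene");q,e=get_image("top")
a=cv2.resize(p[190:300,200:320,::-1],(400,367),interpolation=2);b=cv2.resize(q[190:290,310:420,::-1],(400,367),interpolation=2)
cv2.imwrite("pics/s3.png",np.hstack([a,b]))
for n,dd,pp in(("scene",d,p),("top",e,q)):
    H=RH.inv().apply((cloud(n,dd)-O).reshape(-1,3));c=pp.reshape(-1,3).astype(int)
    k=(abs(H[:,0])<29)&(H[:,1]>-80)&(H[:,1]<20)&(H[:,2]>95)&(H[:,2]<160)&(np.ptp(c,axis=1)<40)&(c.min(1)>60);s=H[k]
    if len(s)>20:print(n,len(s),np.percentile(s,[2,50,98],axis=0).round(1).tolist())
E
```

```text
t: 11.23
ee_pos: [587.3, -141.2, 106.7]
orientation: [-1.674, -1.818, -0.697]
ft_force: [0.3, -0.3, -2.3]
width: 55.7
grasp_force: 30.0
t 11.23 cur holder [1.83, -43.56, 106.67] width 55.7 F [0.26, -0.26, -2.32] q [-0.55, 0.79, 1.52, 0.62, 1.41, -0.93]
turn deg [0.01, -0.23, -0.06] shift mm after turn [8.41, -1.83, 46.74] before turn [8.22, -1.84, 46.78]
scene 311 [[-26.1, -75.4, 110.0], [-2.5, -51.0, 134.7], [28.8, -32.4, 136.8]]
top 480 [[-27.9, -79.2, 109.2], [0.0, -58.6, 132.7], [27.4, -36.6, 138.2]]
```

View pics/s3.png

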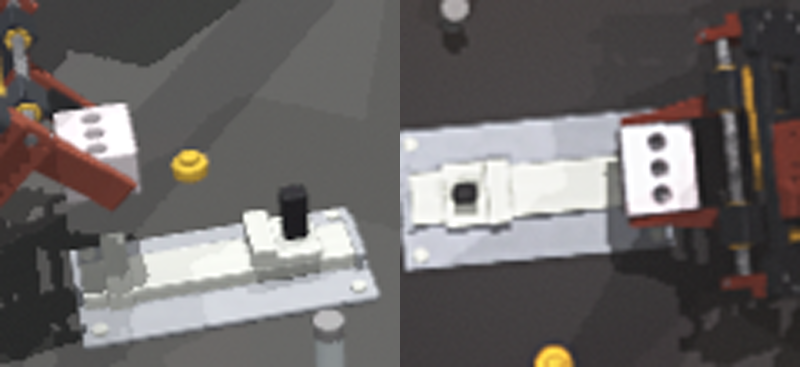

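The wells face up at (92,130) on the left and (657,165) on the right, and the block is square in the grip. I'll move it over the bed and lower it.

```bash
python3 -m creep '{"delta_pos":[[0.0014,-0.0003,0.0078],[0.0014,-0.0003,0.0078],[0.0014,-0.0003,0.0078],[0.0014,-0.0003,0.0078],[0.0014,-0.0003,0.0078],[0.0014,-0.0003,0.0078],[0,0,0],[-0.005,0,0.005],[-0.005,0,0.005],[-0.005,0,0.005],[-0.005,0,0.005],[-0.005,0,0.005],[-0.005,0,0.005],[-0.004,0,0.004],[0,0,0],[0,0,0]],"twist":[[0,0,0],[0,0,0],[0,0,0],[0,0,0],[0,0,0],[0,0,0],[0,0,0],[0,0,0],[0,0,0],[0,0,0],[0,0,0],[0,0,0],[0,0,0],[0,0,0],[0,0,0],[0,0,0]]}'
python3 - <<'E'
from h import *
s=np.sin(np.pi/4)*19
go([0,-18+s,33-s],45)
p,d=get_image("scene");q,e=get_image("top")
for n,dd,pp in(("scene",d,p),("top",e,q)):
    H=RH.inv().apply((cloud(n,dd)-O).reshape(-1,3));c=pp.reshape(-1,3).astype(int)
    k=(abs(H[:,0])<20)&(H[:,1]>-50)&(H[:,1]<15)&(H[:,2]>50)&(H[:,2]<75)&(np.ptp(c,axis=1)<40)&(c.min(1)>60);s=H[k]
    if len(s)>20:
        print(n,len(s),np.percentile(s,[2,50,98],axis=0).round(1).tolist())
        t=s[abs(s[:,2]-np.median(s[:,2]))<5];A=np.c_[t[:,:2],np.ones(len(t))];print("slope",np.linalg.lstsq(A,t[:,2],rcond=None)[0])
E
```

```text
t: 12.67
ee_pos: [582.4, -101.9, 31.5]
orientation: [-1.676, -1.82, -0.694]
ft_force: [0.2, -0.4, -1.3]
width: 56.0
grasp_force: 30.0
t 12.67 cur holder [0.26, -4.03, 31.53] width 56.0 F [0.2, -0.42, -1.29] q [-0.51, 0.87, 1.58, 0.66, 1.27, -0.98]
turn deg [0.01, -0.03, -0.06] shift mm after turn [-8.84, -0.26, 8.08] before turn [-8.84, -0.25, 8.07]
scene 200 [[-18.6, -35.7, 51.0], [-2.0, -11.7, 59.8], [16.7, 7.1, 62.4]]
slope [-1.50144470e-02  1.24820454e-03  5.97649254e+01]
top 239 [[-19.2, -40.8, 52.3], [0.1, -19.6, 60.7], [18.4, 3.3, 65.3]]
slope [3.36667515e-03 3.15882645e-03 6.08152224e+01]
```

```bash
python3 -m creep '{"delta_pos":[[-0.0028,0,0.0028],[-0.0021,0,0.0021],[-0.0014,0,0.0014],[-0.0007,0,0.0007],[-0.0007,0,0.0007],[0,0,0],[0,0,0]],"twist":[[0,0,0],[0,0,0],[0,0,0],[0,0,0],[0,0,0],[0,0,0],[0,0,0]]}'; python3 -m creep '{"delta_pos":[[-0.0005,0,0.0005],[0,0,0],[-0.0005,0,0.0005],[0,0,0],[0,0,0]],"twist":[[0,0,0],[0,0,0],[0,0,0],[0,0,0],[0,0,0]]}'
```

```text
t: 13.35
ee_pos: [582.6, -102.0, 21.0]
orientation: [-1.676, -1.821, -0.694]
ft_force: [-0.1, 0.6, -1.8]
width: 55.8
grasp_force: 30.0
t: 13.77
ee_pos: [582.7, -102.0, 19.9]
orientation: [-1.676, -1.821, -0.695]
ft_force: [0.2, -0.4, -1.4]
width: 55.6
grasp_force: 30.0
```

```bash
python3 -m creep '{"delta_pos":[[-0.0006,0,0.0006],[0,0,0],[-0.0006,0,0.0006],[0,0,0],[0,0,0]],"twist":[[0,0,0],[0,0,0],[0,0,0],[0,0,0],[0,0,0]]}'; python3 -m creep '{"delta_pos":[[-0.0006,0,0.0006],[0,0,0],[0,0,0]],"twist":[[0,0,0],[0,0,0],[0,0,0]]}'
```

```text
t: 14.18
ee_pos: [582.7, -102.0, 19.8]
orientation: [-1.674, -1.821, -0.696]
ft_force: [-3.7, -2.3, 10.7]
width: 55.9
grasp_force: 30.0
t: 14.43
ee_pos: [582.7, -102.0, 19.9]
orientation: [-1.674, -1.82, -0.697]
ft_force: [-4.7, -3.2, 17.2]
width: 56.0
grasp_force: 30.0
```

The block is on the bed, with 17 N of contact force. I'll release it and retract along the tool axis.

```bash
python3 -m creep '{"delta_pos":[[0,0,0],[0,0,0],[0,0,0],[0,0,0],[0,0,0],[0,0,-0.01],[0,0,-0.01],[0,0,-0.02],[0,0,-0.02],[0,0,-0.02],[0,0,-0.03],[0,0,-0.03],[0,0,0],[0,0,0]],"twist":[[0,0,0],[0,0,0],[0,0,0],[0,0,0],[0,0,0],[0,0,0],[0,0,0],[0,0,0],[0,0,0],[0,0,0],[0,0,0],[0,0,0],[0,0,0],[0,0,0]]}' 1
python3 - <<'E'
from h import *
go([0,67,110],0)
p,d=get_image("scene");q,e=get_image("top")
a=cv2.resize(p[190:300,200:320,::-1],(400,367),interpolation=2);b=cv2.resize(q[190:290,310:420,::-1],(400,367),interpolation=2)
cv2.imwrite("pics/s4.png",np.hstack([a,b]))
for n,dd,pp in(("scene",d,p),("top",e,q)):
    H=RH.inv().apply((cloud(n,dd)-O).reshape(-1,3));c=pp.reshape(-1,3).astype(int)
    k=(abs(H[:,0])<32)&(H[:,1]>-50)&(H[:,1]<15)&(H[:,2]>43)&(H[:,2]<55)&(np.ptp(c,axis=1)<40)&(c.min(1)>60);s=H[k]
    if len(s)>20:
        print(n,len(s),np.percentile(s,[2,50,98],axis=0).round(1).tolist(),cv2.minAreaRect(s[:,:2].astype(np.float32)))
        s=s[abs(s[:,0])<20];A=np.c_[s[:,:2],np.ones(len(s))];print("slope",np.linalg.lstsq(A,s[:,2],rcond=None)[0])
    k=(abs(H[:,0])<12)&(H[:,1]>45)&(H[:,1]<95)&(H[:,2]>60)&(H[:,2]<72);print("lug",H[k].min(0),H[k].max(0))
E
```

```text
t: 15.6
ee_pos: [591.7, -202.7, 117.7]
orientation: [-1.679, -1.824, -0.696]
ft_force: [-0.4, -0.2, 0.2]
width: 87.6
grasp_force: 0.0
t 15.6 cur holder [1.06, -105.29, 117.72] width 87.6 F [-0.37, -0.21, 0.21] q [-0.62, 0.81, 1.43, 0.57, 1.48, -0.93]
turn deg [0.22, -44.85, -0.08] shift mm after turn [172.29, -1.06, 7.72] before turn [116.71, -1.54, 126.97]
scene 344 [[-27.3, -36.4, 43.6], [4.3, -14.5, 47.9], [29.9, 6.8, 51.0]] ((1.1211395263671875, -14.86693000793457), (60.641483306884766, 45.07619094848633), 0.6195046305656433)
slope [-5.68934820e-03 -5.58495198e-03  4.80111000e+01]
lug [-6.8882328  60.13807585 60.25601142] [ 8.68773642 76.99366475 66.9513107 ]
top 332 [[-27.7, -40.7, 44.3], [-0.4, -19.2, 48.7], [26.6, 3.1, 53.9]] ((-0.7836494445800781, -18.99350929260254), (45.37520980834961, 56.091854095458984), 89.98487091064453)
slope [-1.07066013e-02 -1.27189895e-02  4.84485185e+01]
lug [-8.28842631 57.13444014 60.60375144] [ 4.59457099 73.09924795 69.40717748]
```

View pics/s4.png

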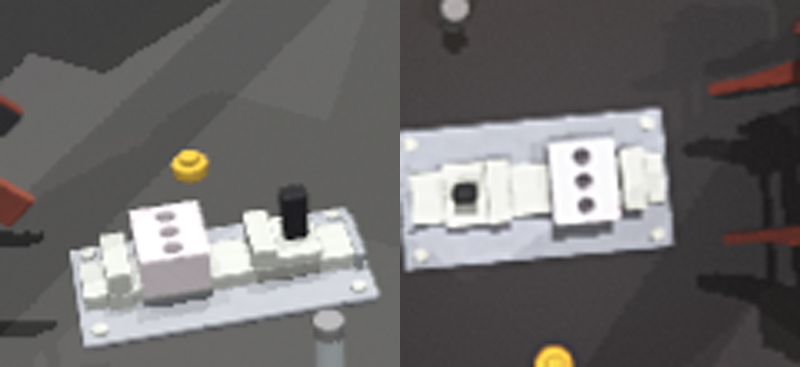

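The block sits flat on the bed, wells up at (168,232) and (582,180), a few mm clear of the fixed jaw. Next I'll level the tool, go over the lug and grip it.

```bash
python3 -m creep '{"delta_pos":[[0,0,0],[0,0,0],[0,0,0],[0,0,0],[0,0,0],[0,0,0],[0,0,0],[0,0,0],[0,0,0],[0.02,0,0],[0.02,0,0],[0.022,0,0],[0.022,0,0],[0.022,0,0],[0.022,0,0],[0.022,0,0],[0.022,-0.001,0],[0,0,0],[0,0,0]],"twist":[[0,-5,0],[0,-5,0],[0,-5,0],[0,-5,0],[0,-5,0],[0,-5,0],[0,-5,0],[0,-5,0],[0,-5,0],[0,0,0],[0,0,0],[0,0,0],[0,0,0],[0,0,0],[0,0,0],[0,0,0],[0,0,0],[0,0,0],[0,0,0]]}' 0.45; python3 -c "
from h import *
go([0,67,38])"
```

```text
t: 17.28
ee_pos: [574.3, -27.8, 115.1]
orientation: [-2.122, -2.314, 0.002]
ft_force: [-0.1, -0.1, -0.5]
width: 39.4
grasp_force: 0.0
t 17.28 cur holder [-1.64, 70.49, 115.11] width 39.4 F [-0.15, -0.06, -0.53] q [-0.07, 0.5, 1.81, -0.0, 0.84, -0.16]
turn deg [-0.14, -0.02, 0.14] shift mm after turn [-3.49, 1.64, 77.11] before turn [-3.52, 1.82, 77.1]
```

```bash
python3 -m creep '{"delta_pos":[[-0.0035,0.0018,0.007],[0,0,0.01],[0,0,0.01],[0,0,0.01],[0,0,0.01],[0,0,0.01],[0,0,0.01],[0,0,0.01],[0,0,0]],"twist":[[0,0,0],[0,0,0],[0,0,0],[0,0,0],[0,0,0],[0,0,0],[0,0,0],[0,0,0],[0,0,0]]}' && python3 -m creep '{"delta_pos":[[0,0,0],[0,0,0],[0,0,0],[0,0,0],[0,0,0],[0,0,0],[0,0,0],[0,0,0]],"twist":[[0,0,0],[0,0,0],[0,0,0],[0,0,0],[0,0,0],[0,0,0],[0,0,0],[0,0,0]]}' 0; python3 -c "
from h import *
go([0,32,38])"
```

```text
t: 18.03
ee_pos: [576.2, -32.6, 36.8]
orientation: [-2.126, -2.31, 0.003]
ft_force: [-1.1, -0.6, -0.1]
width: 39.3
grasp_force: 0.0
t: 18.7
ee_pos: [576.4, -32.7, 39.5]
orientation: [-2.126, -2.311, 0.002]
ft_force: [-4.4, -1.1, 5.4]
width: 13.9
grasp_force: 30.0
t 18.7 cur holder [0.09, 65.44, 39.53] width 13.9 F [-4.38, -1.07, 5.43] q [-0.08, 0.62, 1.83, -0.0, 0.7, -0.16]
turn deg [-0.12, -0.01, -0.04] shift mm after turn [-33.44, -0.09, 1.53] before turn [-33.44, -0.07, 1.52]
```

```bash
python3 -m creep '{"delta_pos":[[-0.003,0,0],[-0.003,0,0],[-0.003,0,0],[-0.003,0,0],[-0.003,0,0],[-0.003,0,0],[-0.003,0,0],[-0.003,0,0],[-0.002,0,0],[-0.002,0,0],[-0.001,0,0],[-0.001,0,0],[-0.001,0,0],[0,0,0],[0,0,0]],"twist":[[0,0,0],[0,0,0],[0,0,0],[0,0,0],[0,0,0],[0,0,0],[0,0,0],[0,0,0],[0,0,0],[0,0,0],[0,0,0],[0,0,0],[0,0,0],[0,0,0],[0,0,0]]}'; python3 -m creep '{"delta_pos":[[-0.001,0,0],[0,0,0],[0,0,0]],"twist":[[0,0,0],[0,0,0],[0,0,0]]}'; python3 -m creep '{"delta_pos":[[-0.001,0,0],[0,0,0],[0,0,0]],"twist":[[0,0,0],[0,0,0],[0,0,0]]}'
```

```text
t: 19.95
ee_pos: [578.9, -63.0, 39.5]
orientation: [-2.126, -2.31, 0.002]
ft_force: [-6.2, 1.6, 6.2]
width: 13.9
grasp_force: 30.0
t: 20.2
ee_pos: [579.0, -63.9, 39.6]
orientation: [-2.126, -2.31, 0.002]
ft_force: [-4.8, 2.9, 4.7]
width: 13.5
grasp_force: 30.0
t: 20.45
ee_pos: [579.0, -64.9, 39.5]
orientation: [-2.126, -2.31, 0.002]
ft_force: [-3.7, 3.4, 5.3]
width: 13.8
grasp_force: 30.0
```

```bash
for i in 1 2; do python3 -m creep '{"delta_pos":[[-0.001,0,0],[0,0,0],[0,0,0]],"twist":[[0,0,0],[0,0,0],[0,0,0]]}' | grep -E "pos|ft"; done
```

```text
ee_pos: [579.2, -65.9, 39.5]
ft_force: [-5.0, 3.7, 4.8]
ee_pos: [579.2, -66.9, 39.5]
ft_force: [-5.3, 2.4, 5.8]
```

```bash
python3 -m creep '{"delta_pos":[[-0.001,0,0],[0,0,0],[0,0,0]],"twist":[[0,0,0],[0,0,0],[0,0,0]]}' | grep -E "pos|ft"; python3 -m creep '{"delta_pos":[[-0.001,0,0],[0,0,0],[0,0,0]],"twist":[[0,0,0],[0,0,0],[0,0,0]]}' | grep -E "pos|ft"
python3 - <<'E'
from h import *
p,d=get_image("scene");q,e=get_image("top")
for n,dd,pp in(("scene",d,p),("top",e,q)):
    H=RH.inv().apply((cloud(n,dd)-O).reshape(-1,3));c=pp.reshape(-1,3).astype(int)
    k=(abs(H[:,0])<32)&(H[:,1]>-52)&(H[:,1]<15)&(H[:,2]>43)&(H[:,2]<55)&(np.ptp(c,axis=1)<40)&(c.min(1)>60);s=H[k]
    if len(s)>20: print(n,len(s),np.percentile(s,[2,50,98],axis=0).round(1).tolist(),cv2.minAreaRect(s[:,:2].astype(np.float32)))
E
```

```text
ee_pos: [579.3, -67.9, 39.5]
ft_force: [-6.0, 3.6, 4.9]
ee_pos: [579.3, -68.3, 39.5]
ft_force: [-6.2, 6.6, 5.8]
scene 351 [[-26.5, -42.7, 43.6], [4.8, -21.2, 47.9], [29.8, 0.7, 50.8]] ((0.7347011566162109, -20.968860626220703), (45.172176361083984, 61.078006744384766), 89.63153839111328)
```

```bash
python3 -m creep '{"delta_pos":[[-0.001,0,0],[0,0,0],[0,0,0]],"twist":[[0,0,0],[0,0,0],[0,0,0]]}' | grep -E "pos|ft"; python3 -m creep '{"delta_pos":[[-0.001,0,0],[0,0,0],[0,0,0],[0,0,0]],"twist":[[0,0,0],[0,0,0],[0,0,0],[0,0,0]]}' | grep -E "pos|ft"
```

```text
ee_pos: [579.4, -68.3, 39.6]
ft_force: [-5.9, 11.8, 6.3]
ee_pos: [579.3, -68.4, 39.6]
ft_force: [-5.0, 16.8, 7.1]
```

The jaw has stalled against the block at 17 N. I'll release, lift and check.

```bash
python3 -m creep '{"delta_pos":[[0.001,0,0],[0,0,0],[0,0,0],[0,0,0],[0,0,0],[0,0,-0.01],[0,0,-0.02],[0,0,-0.02],[0,0,-0.03],[0,0,-0.03],[-0.02,-0.03,-0.02],[-0.02,-0.03,-0.02],[-0.02,-0.03,-0.02],[0,-0.03,-0.02],[0,-0.03,0],[0,0,0],[0,0,0]],"twist":[[0,0,0],[0,0,0],[0,0,0],[0,0,0],[0,0,0],[0,0,0],[0,0,0],[0,0,0],[0,0,0],[0,0,0],[0,0,0],[0,0,0],[0,0,0],[0,0,0],[0,0,0],[0,0,0],[0,0,0]]}' 0.4
python3 - <<'E'
from h import *
p,d=get_image("scene");q,e=get_image("top")
a=cv2.resize(p[190:300,200:320,::-1],(400,367),interpolation=2);b=cv2.resize(q[190:290,310:420,::-1],(400,367),interpolation=2)
cv2.imwrite("pics/s5.png",np.hstack([a,b]))
for n,dd,pp in(("scene",d,p),("top",e,q)):
    H=RH.inv().apply((cloud(n,dd)-O).reshape(-1,3));c=pp.reshape(-1,3).astype(int)
    k=(abs(H[:,0])<32)&(H[:,1]>-52)&(H[:,1]<15)&(H[:,2]>43)&(H[:,2]<55)&(np.ptp(c,axis=1)<40)&(c.min(1)>60);s=H[k]
    if len(s)>20: print(n,len(s),cv2.minAreaRect(s[:,:2].astype(np.float32)))
    k=(abs(H[:,0])<12)&(H[:,1]>15)&(H[:,1]<60)&(H[:,2]>60)&(H[:,2]<72)
    if k.sum():print("lug",H[k].min(0),H[k].max(0))
E
```

```text
t: 23.55
ee_pos: [435.5, -143.1, 230.2]
orientation: [2.128, 2.309, 0.001]
ft_force: [-0.1, -0.2, 0.3]
width: 34.8
grasp_force: 0.0
scene 338 ((1.3974666595458984, -20.945283889770508), (45.25844192504883, 60.98088455200195), 89.99980926513672)
lug [-7.22162408 25.11275009 60.08728091] [ 9.799125   41.40155791 67.47286303]
top 322 ((-0.8730430603027344, -25.16687774658203), (55.83462142944336, 45.44480514526367), 0.04991154000163078)
lug [-7.55198795 21.73175066 60.66470837] [ 5.46508356 37.65054473 68.93921104]
```

View pics/s5.png

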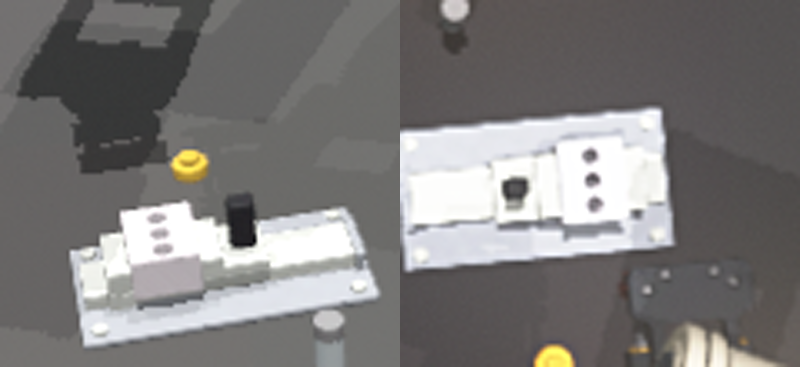

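The block at (158,250) and (592,180) is flush between both jaws, wells up. The mean of the two views puts it at x ≈ 0 and y ≈ -23, which is 22 from the fixed jaw. The vial and nut haven't moved.

```bash
python3 -c "
from workcell import *
print(close_job())"
```

```text
the job is handed in; nothing more can be done
None
```

The block is refitted with its wells up, flat on the bed and held snug between both jaws; the job was handed in at about 24 s, and no verdict was shown.

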